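# Find and seat the rocking soap-mould cover

### The job

The four soap-mould covers in the crate look alike, but one of them is not fully home. Press down on the ends of the covers with a fingertip until you find the one that rocks, then press that cover down firmly at its middle until it is fully home and rocks no more. Only press: pull no cover up, and leave the soap bars and everything else where they are.

Things in the scene. Friction and masses are not known exactly. Their poses are not given: they have to be found in the camera images.
- crate: Low grey crate, 170 mm (x) x 450 mm (y), walls 44 mm high, fixed; origin at the centre of its underside. Four places in a row along its y each hold a cream mould under an identical pale cover with deep skirts. The covers' flat tops lie anywhere from 48 to 62 mm above the table, so height does not tell which is loose; neighbouring covers are 24 mm apart.
- place_1 (a point): Place 1 of 4 (88 mm apart along the crate's +y): point 55 mm above the table on the vertical through the middle (blue ring) of the cover there. The cover is 110 mm long along this point's x axis, 64 mm wide along its y axis. Blue bars across it, 40 mm either side of the middle along x, mark where to press its ends.
- place_2 (a point): Place 2 of 4 (88 mm apart along the crate's +y): point 55 mm above the table on the vertical through the middle (blue ring) of the cover there. The cover is 110 mm long along this point's x axis, 64 mm wide along its y axis. Blue bars across it, 40 mm either side of the middle along x, mark where to press its ends.
- place_3 (a point): Place 3 of 4 (88 mm apart along the crate's +y): point 55 mm above the table on the vertical through the middle (blue ring) of the cover there. The cover is 110 mm long along this point's x axis, 64 mm wide along its y axis. Blue bars across it, 40 mm either side of the middle along x, mark where to press its ends.
- place_4 (a point): Place 4 of 4 (88 mm apart along the crate's +y): point 55 mm above the table on the vertical through the middle (blue ring) of the cover there. The cover is 110 mm long along this point's x axis, 64 mm wide along its y axis. Blue bars across it, 40 mm either side of the middle along x, mark where to press its ends.
- loose_cover (a joint): How far the one loose cover (at a different, unknown place each time) has gone down on its mould, in m: about 0 at the start, 0.007 fully home on a hard stop, negative if pulled up. About 10 N down at its middle (more if off-centre) slides it down; it stays where it is left. 16 to 20 N is a good firm press.
- loose_rock (a joint): How far the loose cover is tipped about its crosswise middle line, in rad: 0 level, positive with its +x end (of the place's axes) down. Until it is home, about 1 N on a blue bar tips that end down 6 mm (0.15 rad) onto the mould rim; released, it comes back level. Once home it cannot rock.
- sound_a (a joint): Height position of one of the three sound covers (at an unknown place), in m: 0 when home, negative if pulled up. Pressed anywhere, a sound cover is rigid and neither sinks nor tips.
- sound_b (a joint): Height position of one of the three sound covers (at an unknown place), in m: 0 when home, negative if pulled up. Pressed anywhere, a sound cover is rigid and neither sinks nor tips.
- sound_c (a joint): Height position of one of the three sound covers (at an unknown place), in m: 0 when home, negative if pulled up. Pressed anywhere, a sound cover is rigid and neither sinks nor tips.
- bar_1: Bystander, not to be moved: olive-green soap bar, 68 x 48 x 25 mm, lying in the end bay of the crate (beyond place_4); origin at the centre of its underside.
- bar_2: Bystander, not to be moved: a second olive-green soap bar, 68 x 48 x 25 mm, beside the first in the end bay; origin at the centre of its underside.
- bottle: Bystander, not to be moved: amber glass bottle with black cap, 52 mm across, 130 mm tall; origin at the centre of its underside.
- jar: Bystander, not to be moved: glass jar, 72 mm across, 80 mm tall; origin at the centre of its underside.
- stamp: Bystander, not to be moved: turned wooden soap stamp, 48 mm across, 80 mm tall; origin at the centre of its underside.
- cup: Bystander, not to be moved: white cup, 76 mm across the rim, 85 mm tall; origin at the centre of its underside.
- spatula: Bystander, not to be moved: spatula, 240 mm long, lying on the table; origin at the middle of its length, on its underside.
Mind the look-alikes: they are no part of the job. What is shaped like the part that bears sound_b but red is not meant.

How it is judged:
On the way, in this order (a step that is already met when the one before it is completed fails the run):
1. the loose cover has been pressed at an end and rocked (tipped more than 0.06 rad) before being seated ((value of joint loose_rock above 0.06 rad or value of joint loose_rock below -0.06 rad)), for 0.05 s.
2. the loose cover is pressed fully home and level (value of joint loose_cover above 0.0055 m and value of joint loose_rock between -0.03 and 0.03 rad), for 0.2 s.
At the end, for the whole second after the job is handed in: The loose cover is within 1.5 mm of fully home and level within 0.03 rad; the other covers are still home (within 2 mm); every bystander is within 25 mm of where it stood (all of step 2 and value of joint each of sound_a, sound_b, sound_c above -0.002 m and distance of each of bar_1, bar_2, bottle, jar, stamp, cup, spatula from where it was at the start of the episode below 0.025 m); the robot touches nothing.
It fails at once if a cover is pulled up (value of joint any of loose_cover, sound_a, sound_b, sound_c below -0.004 m).
It fails at once if a soap bar or another bystander is lifted or moved more than 25 mm (distance of any of bar_1, bar_2, bottle, jar, stamp, cup, spatula from where it was at the start of the episode above 0.025 m).
It also fails if it takes over 51 s, if anything falls off the work surface, if the arm or the gripper's body presses on something with over 40 N, if the wrist force passes 120 N, or if a joint passes its speed limit or range.

### The arm

A 6-joint arm with a two-finger parallel gripper is mounted at the origin on the work surface. World frame = base frame: x ahead of the robot, y to its left, z up, the work surface at z = 0. Lengths are in m, angles in rad, forces in N, time in s.
With the tool pointing down it reaches from about 0.425 to 0.95 m from the base axis. Payload 3.5 kg.
Tool frame: the origin (TCP) lies on the centre line of the jaws, within the pads' length; the fingertips stand 11 mm ahead of it and the grasp point (between the pads) lies 8 mm behind it; y points along the fingers, x is the direction in which the jaws open and shut, and the axes are right-handed (so a half turn about y gives the same grasp; the last joint's range is limited). The gripper opens to 85 mm and grips with 20 to 120 N. Pads are 22 mm wide; open, the fingers measure 114 mm over their backs; the gripper's body (76 mm by 85 mm) begins 54 mm behind the grasp point. The pads swing forward as they close: fully open they stand 13 mm farther back than shut.
Start: joints at [0.954, 0.286, 1.577, -0, 1.279, -0.15], TCP at [0.304, 0.603, 0.242] pointing down, gripper open.
Joint ranges: [-2.77, 2.77], [-0.9, 2.22], [0.21, 2.48], [-1.53, 4.67], [0.24, 2.81], [-2.84, 2.84]. Speed limits (rad/s): [2.79, 2.79, 3.14, 3.14, 3.14, 3.14].

### API

Orientations are given as a unit quaternion [x, y, z, w].
In Python, from plant import get_state, read_camera, sign_off gives the robot as it stands.
- The arm moves only by the shell command python3 -m inch 'ROWS' [FORCE]. ROWS is JSON, a list of rows, each an object of numbers: "ax", "ay", "az": the turn, a rotation vector about the tool's x, y, z in rad; "x", "y", "z": the shift along the tool's x, y, z in mm; "hand": the closure, from -1 (fully open) to 1 (shut). In form: [{"ax": .., "ay": .., "az": .., "x": .., "y": .., "z": .., "hand": ..}, ...]. A call has 1 to 5 rows; each row shifts and turns the commanded pose from where the row before left it, along the tool's axes as they then stand; what a row does not reach is not made up. A row lasts 1/12 s, in which the tool goes at most 41.7 mm and 7.16 degrees, less where a joint would pass 70% of its speed; a pose out of reach is approached as far as the arm can. A call with a gripper value outside its range is refused whole. The fingers move at their own pace and stop on an object; FORCE is the grip in N (left out, the last holds). Time passes only in rows, so rows that do not move let the fingers close. It gives the time, the measured TCP pose, the force and the opening at its end, in the units of the state.
- get_state(): the state, without advancing time (a new reading comes with each control period).
- read_camera(name): name is "scene" or "top"; returns a dict with "img" (480x640x3 uint8, red, green, blue), "fov_y" (degrees; the focal length in pixels is half the picture's height over the tangent of half this angle, whatever the lens; pixels are square), "cx", "cy" (the principal point, pixels), "T" (4x4, takes a point from camera to world coordinates). Camera axes: x right, y down, z forward; pixel columns grow to the right and rows downward; lengths in m; the calibration is good to about 2 mm. A picture is of the moment at which its call begins. There is no depth.
- sign_off(): hands the job in, once; it reports no verdict.
The state is a dict: "time": time; "qpos": joint angles; "dq": joint speeds; "joint_efforts": joint torques, N m; "eef_pos": TCP position; "tcp_rot": TCP orientation; "contact_force": force on the tool from outside, world axes, zero at the start; "wrist_torque": the same for the moment, N m; "opening": opening from 0.0 (shut) to 1.0 (fully open).
Only numpy, scipy, OpenCV 4.12 (cv2) and the standard library are available. Lean on these libraries where they do the work, as an engineer would, in place of code of your own. Each camera call takes 0.05 s, during which the arm holds its last target. There are 200 camera calls.

## Working session

There is one attempt and no reset: what is moved stays moved. The work goes in short steps, Python scripts to look and compute and a shell command to move; the robot and the scene stay as the last step left them, time stands still between calls to the robot, and variables do not carry over. Pictures are saved under pics/ and viewed, about 8 in all and at most 12, crops included, and the job is handed in when it is done.

```bash
mkdir -p pics; python3 - <<'E'
from plant import *
import cv2
for n in("top","scene"):
    c=read_camera(n); cv2.imwrite(f"pics/{n}0.png",c["img"][:,:,::-1]); print(n,c["fov_y"],c["cx"],c["cy"],c["T"])
s=get_state(); print({k:s[k] for k in("time","eef_pos","tcp_rot","contact_force","opening")})
E
```

```text
top 51.07489503443559 318.476821815865 241.3850334542687 [[ 0.04465055 -0.97739316  0.20666143  0.31882353]
 [-0.99897587 -0.04519875  0.00207039  0.01301106]
 [ 0.00731725 -0.20654223 -0.97841033  1.25411232]
 [ 0.          0.          0.          1.        ]]
scene 50.88807976366863 324.4488112138325 244.32254985284635 [[-0.63712185  0.45851455 -0.61954835  1.46806506]
 [ 0.77058834  0.39604324 -0.49934292  0.73281453]
 [ 0.01641194 -0.79555902 -0.60565377  0.93900456]
 [ 0.          0.          0.          1.        ]]
{'time': 0.1, 'eef_pos': array([0.30341567, 0.60232287, 0.24106118]), 'tcp_rot': array([ 0.60239557,  0.370109  , -0.37149135, -0.60177494]), 'contact_force': array([-0.04719065,  1.03145969,  0.45074446]), 'opening': 1.0017277184182884}
```

View pics/top0.png

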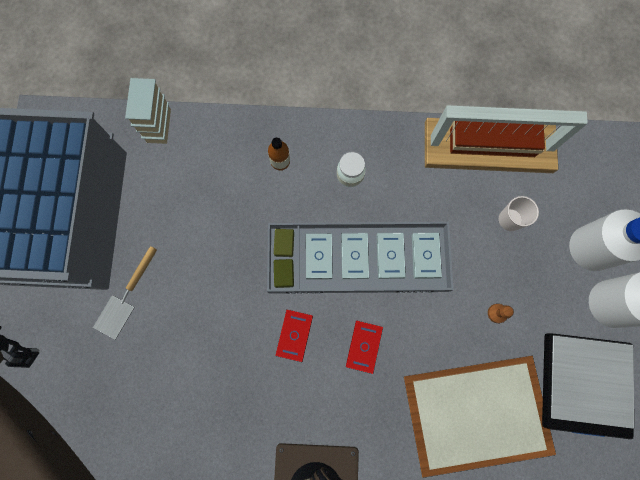

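View pics/scene0.png

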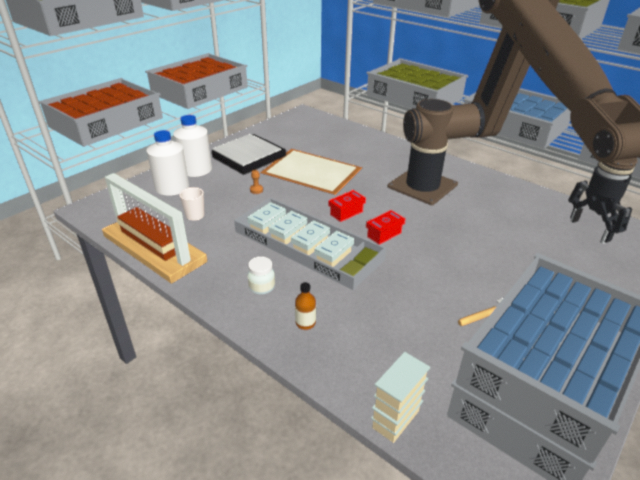

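The top view shows the crate with covers whose rings are at about (319,255), (355,255), (391,255) and (427,255). The bars are at the left end at (284,242) and (284,273). The red covers are look-alikes.

```bash
cat > h.py <<'E'
from plant import *
import numpy as np, cv2
from scipy.spatial.transform import Rotation as R
def ray(c,u,v,z):
    f=240/np.tan(np.radians(c["fov_y"]/2)); T=c["T"]
    d=T[:3,:3]@np.array([(u-c["cx"])/f,(v-c["cy"])/f,1]); o=T[:3,3]
    return o+d*(z-o[2])/d[2]
def go(target):
    s=get_state(); M=R.from_quat(s["tcp_rot"])
    print("tool mm",(M.inv().apply(np.array(target)-s["eef_pos"])*1000).round(1))
E
python3 - <<'E'
from h import *
c=read_camera("top"); im=c["img"]
h=cv2.cvtColor(im,cv2.COLOR_RGB2HSV).astype(int)
a=im.astype(int)
m=((a[:,:,2]-a[:,:,0]>50)).astype(np.uint8); m[:, :300]=0;m[:,445:]=0;m[:228]=0;m[283:]=0
n,l,st,ce=cv2.connectedComponentsWithStats(m)
for i in range(1,n):
    if st[i,4]>3: print(st[i,4],ce[i].round(1),ray(c,*ce[i],.055).round(4))
s=get_state(); M=R.from_quat(s["tcp_rot"]).as_matrix(); print(M.round(3)); print(s["qpos"])
E
python3 -c "
import cv2;i=cv2.imread('pics/top0.png')[215:300,260:460];cv2.imwrite('pics/crop.png',cv2.resize(i,None,fx=4,fy=4,interpolation=cv2.INTER_CUBIC))"
```

```text
14 [318.5 239. ] [0.5781 0.0158 0.055 ]
16 [354.1 238.8] [ 0.5825 -0.071   0.055 ]
15 [390.6 238.1] [ 0.5885 -0.1603  0.055 ]
15 [426.1 238.1] [ 0.5926 -0.2473  0.055 ]
5 [394.4 256. ] [ 0.5444 -0.1702  0.055 ]
6 [430.  256.3] [ 0.5475 -0.2567  0.055 ]
16 [318.2 271.1] [0.4989 0.013  0.055 ]
14 [355.5 271. ] [ 0.5033 -0.0769  0.055 ]
15 [391.7 270.9] [ 0.5075 -0.1643  0.055 ]
6 [427.7 270.8] [ 0.5117 -0.251   0.055 ]
[[ 0.45  -0.001 -0.893]
 [ 0.893 -0.001  0.45 ]
 [-0.002 -1.     0.   ]]
[ 9.53972205e-01  2.87013601e-01  1.57781814e+00  2.75218792e-06
  1.27859328e+00 -1.50010003e-01]
```

View pics/crop.png

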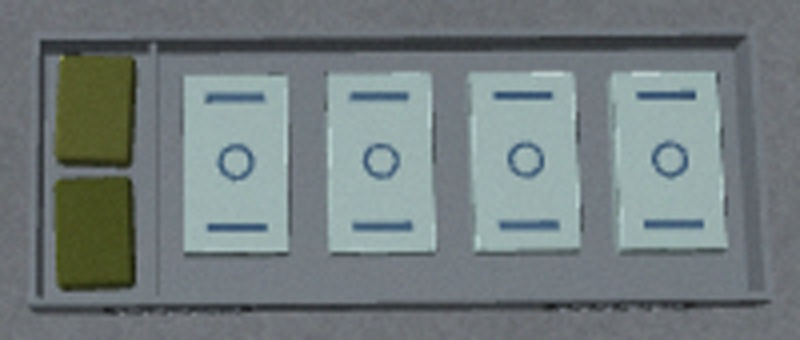

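```bash
python3 -m inch '[{"ay":-0.104,"hand":1},{"ay":-0.104,"hand":1},{"ay":-0.104,"hand":1},{"ay":-0.104,"hand":1},{"ay":-0.104,"hand":1}]'; python3 - <<'E'
from h import *
go([.5784,.0164,.1])
s=get_state(); print(R.from_quat(s["tcp_rot"]).as_matrix().round(3),s["contact_force"])
E
```

```text
tool mm [-399.3  141.8 -509.3]
[[ 0.45  -0.001 -0.893]
 [ 0.893 -0.001  0.45 ]
 [-0.002 -1.     0.   ]] [-0.17859108  0.26082678 -0.26311132]validation failed for argument at $[0]...
```

```bash
python3 -m inch '[{"ax":0,"ay":-0.104,"az":0,"x":0,"y":0,"z":0,"hand":1},{"ax":0,"ay":-0.104,"az":0,"x":0,"y":0,"z":0,"hand":1},{"ax":0,"ay":-0.104,"az":0,"x":0,"y":0,"z":0,"hand":1},{"ax":0,"ay":-0.104,"az":0,"x":0,"y":0,"z":0,"hand":1},{"ax":0,"ay":-0.104,"az":0,"x":0,"y":0,"z":0,"hand":1}]'; python3 - <<'E'
from h import *
go([.5784,.0164,.1])
s=get_state(); print(R.from_quat(s["tcp_rot"]).as_matrix().round(3),s["contact_force"])
E
```

```text
time: 0.57
eef_pos: [0.3036, 0.6025, 0.2417]
tcp_rot: [-0.485, -0.514, 0.515, 0.485]
contact_force: [0.0, -0.2, 0.9]
opening: 0.295
tool mm [-601.1  142.  -240.3]
[[-0.058 -0.001 -0.998]
 [ 0.998 -0.001 -0.058]
 [-0.001 -1.     0.001]] [ 0.00582744 -0.23826761  0.90543569]
```

```bash

python3 -m inch '[{"ax":0,"ay":0,"az":0,"x":-35,"y":0,"z":-14,"hand":1},{"ax":0,"ay":0,"az":0,"x":-35,"y":0,"z":-14,"hand":1},{"ax":0,"ay":0,"az":0,"x":-35,"y":0,"z":-14,"hand":1},{"ax":0,"ay":0,"az":0,"x":-35,"y":0,"z":-14,"hand":1},{"ax":0,"ay":0,"az":0,"x":-35,"y":0,"z":-14,"hand":1}]'
python3 -m inch '[{"ax":0,"ay":0,"az":0,"x":-35,"y":0,"z":-14,"hand":1},{"ax":0,"ay":0,"az":0,"x":-35,"y":0,"z":-14,"hand":1},{"ax":0,"ay":0,"az":0,"x":-35,"y":0,"z":-14,"hand":1},{"ax":0,"ay":0,"az":0,"x":-35,"y":0,"z":-14,"hand":1},{"ax":0,"ay":0,"az":0,"x":-35,"y":0,"z":-14,"hand":1}]'
python3 -m inch '[{"ax":0,"ay":0,"az":0,"x":-35,"y":0,"z":-14,"hand":1},{"ax":0,"ay":0,"az":0,"x":-35,"y":0,"z":-14,"hand":1},{"ax":0,"ay":0,"az":0,"x":-35,"y":0,"z":-14,"hand":1},{"ax":0,"ay":0,"az":0,"x":-35,"y":0,"z":-14,"hand":1},{"ax":0,"ay":0,"az":0,"x":-35,"y":0,"z":-14,"hand":1}]'
python3 - <<'E'
from h import *
go([.5784,.0164,.1])
s=get_state(); print(R.from_quat(s["tcp_rot"]).as_matrix().round(3),s["contact_force"])
E
```

```text
time: 0.98
eef_pos: [0.3831, 0.4301, 0.2419]
tcp_rot: [-0.486, -0.513, 0.514, 0.486]
contact_force: [0.7, -0.2, -0.4]
opening: 0.001
time: 1.4
eef_pos: [0.4623, 0.259, 0.2421]
tcp_rot: [-0.486, -0.513, 0.513, 0.487]
contact_force: [1.1, -0.7, 0.1]
opening: -0.006
time: 1.82
eef_pos: [0.5416, 0.0879, 0.2421]
tcp_rot: [-0.486, -0.513, 0.513, 0.487]
contact_force: [0.4, -0.3, 0.2]
opening: 0.0
tool mm [-73.4 142.1 -33. ]
[[-0.053 -0.    -0.999]
 [ 0.999  0.    -0.053]
 [ 0.    -1.     0.   ]] [ 0.39680652 -0.27321098  0.17988007]
```

```bash

python3 -m inch '[{"ax":0,"ay":0,"az":0,"x":-37,"y":0,"z":-16.5,"hand":1},{"ax":0,"ay":0,"az":0,"x":-36.4,"y":0,"z":-16.5,"hand":1},{"ax":0,"ay":0,"az":0,"x":0,"y":38,"z":0,"hand":1},{"ax":0,"ay":0,"az":0,"x":0,"y":38,"z":0,"hand":1},{"ax":0,"ay":0,"az":0,"x":0,"y":38,"z":0,"hand":1}]'
python3 -m inch '[{"ax":0,"ay":0,"az":0,"x":0,"y":38,"z":0,"hand":1},{"ax":0,"ay":0,"az":0,"x":0,"y":6,"z":0,"hand":1},{"ax":0,"ay":0,"az":0,"x":0,"y":0,"z":0,"hand":1}]'
python3 - <<'E'
from h import *
go([.5784,.0164,.08])
c=read_camera("scene"); i=c["img"][180:300,210:410,::-1]
cv2.imwrite("pics/s1.png",cv2.resize(i,None,fx=4,fy=4,interpolation=cv2.INTER_CUBIC))
E
```

```text
time: 2.23
eef_pos: [0.5789, 0.0169, 0.1276]
tcp_rot: [0.488, 0.513, -0.512, -0.486]
contact_force: [0.2, 0.1, -0.1]
opening: -0.001
time: 2.48
eef_pos: [0.5755, 0.0185, 0.0809]
tcp_rot: [-0.484, -0.511, 0.515, 0.489]
contact_force: [-0.3, 0.1, 0.5]
opening: 0.0
tool mm [-2.2  0.8 -2.8]
```

View pics/s1.png

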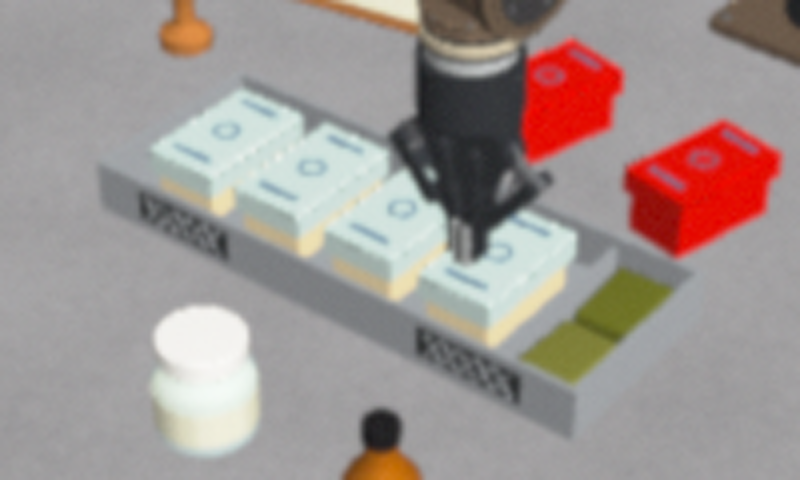

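The fingertip at crop (465,255) hovers over place 4's far bar.

```bash

(python3 -m inch '[{"ax":0,"ay":0,"az":0,"x":-2,"y":4,"z":-3,"hand":1},{"ax":0,"ay":0,"az":0,"x":0,"y":0,"z":0,"hand":1}]'
python3 -m inch '[{"ax":0,"ay":0,"az":0,"x":0,"y":2,"z":0,"hand":1}]'
python3 -m inch '[{"ax":0,"ay":0,"az":0,"x":0,"y":2,"z":0,"hand":1}]'
python3 -m inch '[{"ax":0,"ay":0,"az":0,"x":0,"y":2,"z":0,"hand":1}]'
python3 -m inch '[{"ax":0,"ay":0,"az":0,"x":0,"y":0,"z":0,"hand":1}]')|egrep 'eef|force'
```

```text
eef_pos: [0.5838, 0.0159, 0.0832]
contact_force: [-0.0, 0.0, 0.2]
eef_pos: [0.5836, 0.016, 0.0813]
contact_force: [0.8, -0.4, 0.4]
eef_pos: [0.5827, 0.0162, 0.0783]
contact_force: [-0.4, 0.3, -0.5]
eef_pos: [0.582, 0.0163, 0.0754]
contact_force: [0.2, -0.2, 0.3]
eef_pos: [0.5812, 0.0164, 0.0744]
contact_force: [0.5, 0.4, -0.0]
```

```bash

(python3 -m inch '[{"ax":0,"ay":0,"az":0,"x":0,"y":1.5,"z":1,"hand":1}]'
python3 -m inch '[{"ax":0,"ay":0,"az":0,"x":0,"y":1.5,"z":1,"hand":1}]'
python3 -m inch '[{"ax":0,"ay":0,"az":0,"x":0,"y":1,"z":0,"hand":1}]'
python3 -m inch '[{"ax":0,"ay":0,"az":0,"x":0,"y":1,"z":0,"hand":1}]'
python3 -m inch '[{"ax":0,"ay":0,"az":0,"x":0,"y":0,"z":0,"hand":1}]')|egrep 'eef|force'; python3 -c "
from h import *
print(R.from_quat(get_state()['tcp_rot']).as_matrix().round(3))"
```

```text
eef_pos: [0.5806, 0.0163, 0.0732]
contact_force: [-0.5, 0.5, 0.4]
eef_pos: [0.5793, 0.0162, 0.0713]
contact_force: [0.2, 0.2, -0.4]
eef_pos: [0.5789, 0.0163, 0.07]
contact_force: [0.2, 0.6, 0.8]
eef_pos: [0.5791, 0.0163, 0.0691]
contact_force: [-0.7, -0.1, 1.0]
eef_pos: [0.5791, 0.0162, 0.069]
contact_force: [1.1, 0.5, -0.1]
[[-0.053 -0.001 -0.999]
 [ 0.999  0.    -0.053]
 [ 0.    -1.     0.001]]
```

Tip is at 58 mm; continue down 1 mm at a time.

```bash

(python3 -m inch '[{"ax":0,"ay":0,"az":0,"x":0,"y":1,"z":0,"hand":1}]'
python3 -m inch '[{"ax":0,"ay":0,"az":0,"x":0,"y":1,"z":0,"hand":1}]'
python3 -m inch '[{"ax":0,"ay":0,"az":0,"x":0,"y":1,"z":0,"hand":1}]'
python3 -m inch '[{"ax":0,"ay":0,"az":0,"x":0,"y":0,"z":0,"hand":1}]')|egrep 'eef|force'
```

```text
eef_pos: [0.5794, 0.0162, 0.0684]
contact_force: [0.0, 0.1, 0.2]
eef_pos: [0.5794, 0.0162, 0.0673]
contact_force: [-0.3, 0.7, -0.8]
eef_pos: [0.5794, 0.0162, 0.0663]
contact_force: [0.6, -0.3, -0.2]
eef_pos: [0.5792, 0.0162, 0.0661]
contact_force: [0.1, -0.3, -0.3]
```

```bash

(python3 -m inch '[{"ax":0,"ay":0,"az":0,"x":0,"y":1,"z":0,"hand":1}]'
python3 -m inch '[{"ax":0,"ay":0,"az":0,"x":0,"y":1,"z":0,"hand":1}]'
python3 -m inch '[{"ax":0,"ay":0,"az":0,"x":0,"y":1,"z":0,"hand":1}]'
python3 -m inch '[{"ax":0,"ay":0,"az":0,"x":0,"y":0,"z":0,"hand":1}]')|egrep 'eef|force'
```

```text
eef_pos: [0.5794, 0.0162, 0.0654]
contact_force: [0.1, -1.2, -0.6]
eef_pos: [0.5795, 0.0162, 0.0652]
contact_force: [-3.4, 0.8, 9.7]
eef_pos: [0.5795, 0.0162, 0.0651]
contact_force: [-4.7, 0.2, 13.5]
eef_pos: [0.5795, 0.0162, 0.0651]
contact_force: [-4.4, -0.5, 9.2]
```

```bash
python3 - <<'E'
from h import *
c=read_camera("scene"); i=c["img"][180:300,210:410,::-1]
j=cv2.resize(cv2.imread("pics/s1.png"),(200,120),interpolation=cv2.INTER_AREA)
a=cv2.resize(i[30:90,90:165],None,fx=5,fy=5,interpolation=cv2.INTER_CUBIC);b=cv2.resize(j[30:90,90:165],None,fx=5,fy=5,interpolation=cv2.INTER_CUBIC)
cv2.imwrite("pics/s2.png",np.hstack([b,a]))
E
```

```text
(no output)
```

View pics/s2.png

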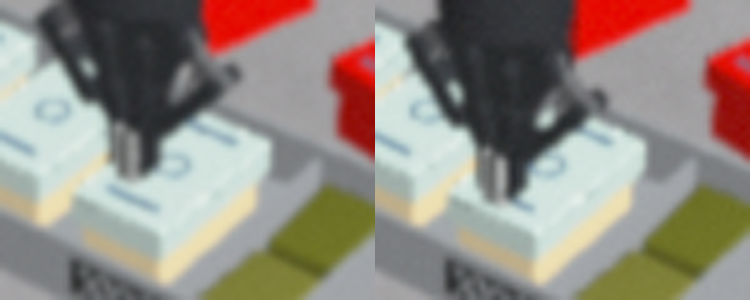

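Place 4's cover did not tip: the cover's corners are at the same pixels before and after, with about 10 N of hard contact. On to place 3.

```bash

(python3 -m inch '[{"ax":0,"ay":0,"az":0,"x":0,"y":-17,"z":0,"hand":1},{"ax":0,"ay":0,"az":0,"x":-30,"y":0,"z":0,"hand":1},{"ax":0,"ay":0,"az":0,"x":-30,"y":0,"z":0,"hand":1},{"ax":0,"ay":0,"az":0,"x":-28,"y":0,"z":0,"hand":1},{"ax":0,"ay":0,"az":0,"x":0,"y":0,"z":0,"hand":1}]'
python3 -m inch '[{"ax":0,"ay":0,"az":0,"x":0,"y":2,"z":0,"hand":1},{"ax":0,"ay":0,"az":0,"x":0,"y":2,"z":0,"hand":1}]'
python3 -m inch '[{"ax":0,"ay":0,"az":0,"x":0,"y":1,"z":0,"hand":1},{"ax":0,"ay":0,"az":0,"x":0,"y":1,"z":0,"hand":1}]'
python3 -m inch '[{"ax":0,"ay":0,"az":0,"x":0,"y":1,"z":0,"hand":1},{"ax":0,"ay":0,"az":0,"x":0,"y":0,"z":0,"hand":1}]'
python3 -m inch '[{"ax":0,"ay":0,"az":0,"x":0,"y":1,"z":0,"hand":1},{"ax":0,"ay":0,"az":0,"x":0,"y":0,"z":0,"hand":1}]')|egrep 'eef|force'
```

```text
eef_pos: [0.5848, -0.0758, 0.081]
contact_force: [-0.1, -0.3, -0.2]
eef_pos: [0.5838, -0.0714, 0.0761]
contact_force: [0.2, 0.5, -0.1]
eef_pos: [0.5836, -0.0704, 0.0737]
contact_force: [-0.8, 0.5, 0.3]
eef_pos: [0.5838, -0.0709, 0.0729]
contact_force: [-0.6, -0.3, 0.6]
eef_pos: [0.584, -0.0713, 0.0722]
contact_force: [-0.3, -0.3, -0.2]
```

```bash

(for k in 1; do
python3 -m inch '[{"ax":0,"ay":0,"az":0,"x":0,"y":1,"z":0,"hand":1},{"ax":0,"ay":0,"az":0,"x":0,"y":0,"z":0,"hand":1}]'
python3 -m inch '[{"ax":0,"ay":0,"az":0,"x":0,"y":1,"z":0,"hand":1},{"ax":0,"ay":0,"az":0,"x":0,"y":0,"z":0,"hand":1}]'
python3 -m inch '[{"ax":0,"ay":0,"az":0,"x":0,"y":1,"z":0,"hand":1},{"ax":0,"ay":0,"az":0,"x":0,"y":0,"z":0,"hand":1}]'
python3 -m inch '[{"ax":0,"ay":0,"az":0,"x":0,"y":1,"z":0,"hand":1},{"ax":0,"ay":0,"az":0,"x":0,"y":0,"z":0,"hand":1}]'
done)|egrep 'eef|force'
```

```text
eef_pos: [0.584, -0.0716, 0.0712]
contact_force: [-0.1, -0.4, 0.2]
eef_pos: [0.5839, -0.0717, 0.0702]
contact_force: [-0.8, -0.4, 0.1]
eef_pos: [0.5839, -0.0717, 0.0691]
contact_force: [-0.1, 0.0, 0.6]
eef_pos: [0.5839, -0.0717, 0.0681]
contact_force: [0.8, 0.5, -0.2]
```

```bash

(python3 -m inch '[{"ax":0,"ay":0,"az":0,"x":0,"y":1,"z":0,"hand":1},{"ax":0,"ay":0,"az":0,"x":0,"y":0,"z":0,"hand":1}]'
python3 -m inch '[{"ax":0,"ay":0,"az":0,"x":0,"y":1,"z":0,"hand":1},{"ax":0,"ay":0,"az":0,"x":0,"y":0,"z":0,"hand":1}]'
python3 -m inch '[{"ax":0,"ay":0,"az":0,"x":0,"y":1,"z":0,"hand":1},{"ax":0,"ay":0,"az":0,"x":0,"y":0,"z":0,"hand":1}]'
python3 -m inch '[{"ax":0,"ay":0,"az":0,"x":0,"y":1,"z":0,"hand":1},{"ax":0,"ay":0,"az":0,"x":0,"y":0,"z":0,"hand":1}]')|egrep 'time|eef|force'
```

```text
time: 6.08
eef_pos: [0.5839, -0.0716, 0.0671]
contact_force: [-0.9, 0.2, 0.1]
time: 6.25
eef_pos: [0.5839, -0.0716, 0.0662]
contact_force: [-0.1, 0.8, -0.1]
time: 6.42
eef_pos: [0.5842, -0.0717, 0.0656]
contact_force: [-0.2, 0.6, 2.2]
time: 6.58
eef_pos: [0.5842, -0.0717, 0.0655]
contact_force: [-2.9, 0.8, 7.1]
```

```bash
cat >> h.py <<'E'
def rock(save=None):
    ref=cv2.imread("pics/scene0.png",0); im=cv2.cvtColor(read_camera("scene")["img"],cv2.COLOR_RGB2GRAY)
    for n,(u,v) in zip("1234",[(262,223),(285,233),(307,244),(332,256)]):
        up=lambda a:cv2.resize(a,None,fx=8,fy=8,interpolation=cv2.INTER_CUBIC)
        t=up(ref[v-9:v+9,u-10:u+8]); s=up(im[v-14:v+14,u-15:u+13])
        r=cv2.matchTemplate(s,t,cv2.TM_CCOEFF_NORMED); _,m,_,p=cv2.minMaxLoc(r)
        print(n,"shift px",(p[0]-40)/8,(p[1]-40)/8,round(m,3))
    if save:
        i=im[180:300,210:410]; cv2.imwrite(save,cv2.resize(i,None,fx=4,fy=4,interpolation=cv2.INTER_CUBIC))
E
python3 -c "
from h import *
rock('pics/s3.png')"
```

```text
1 shift px 0.0 0.0 0.998
2 shift px 0.0 0.25 0.974
3 shift px -1.5 5.0 0.716
4 shift px 0.0 0.0 0.998
```

View pics/s3.png

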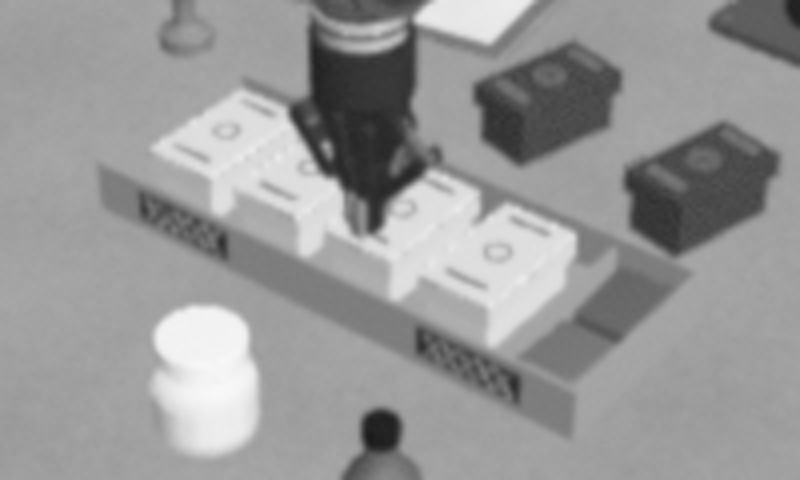

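```bash
python3 - <<'E'
from h import *
i=read_camera("scene")["img"][:,:,::-1]; j=cv2.imread("pics/scene0.png")
f=lambda a:cv2.resize(a[212:260,285:335],None,fx=8,fy=8,interpolation=cv2.INTER_CUBIC)
cv2.imwrite("pics/s4.png",np.hstack([f(j),f(i)]))
E
```

```text
(no output)
```

View pics/s4.png

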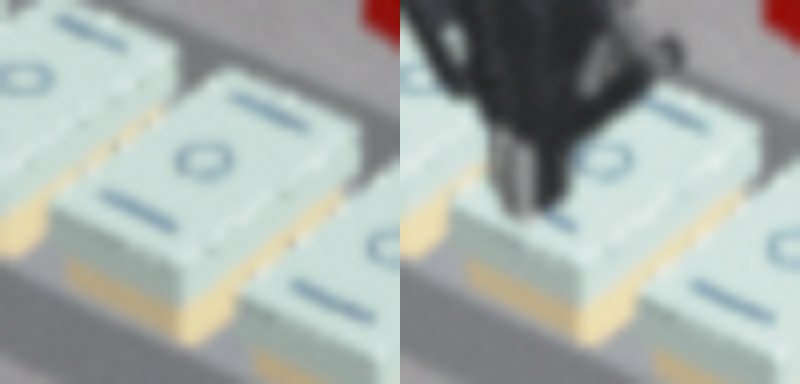

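Cover 3 is identical before and after, with its front corner at (185,268) in both halves, so it is sound. On to place 2.

```bash

(python3 -m inch '[{"ax":0,"ay":0,"az":0,"x":0,"y":-17,"z":0,"hand":1},{"ax":0,"ay":0,"az":0,"x":-30,"y":0,"z":0,"hand":1},{"ax":0,"ay":0,"az":0,"x":-30,"y":0,"z":0,"hand":1},{"ax":0,"ay":0,"az":0,"x":-28.5,"y":0,"z":0,"hand":1},{"ax":0,"ay":0,"az":0,"x":0,"y":0,"z":0,"hand":1}]'
python3 -m inch '[{"ax":0,"ay":0,"az":0,"x":0,"y":3,"z":0,"hand":1},{"ax":0,"ay":0,"az":0,"x":0,"y":3,"z":0,"hand":1}]'
python3 -m inch '[{"ax":0,"ay":0,"az":0,"x":0,"y":1,"z":0,"hand":1},{"ax":0,"ay":0,"az":0,"x":0,"y":1,"z":0,"hand":1}]'
python3 -m inch '[{"ax":0,"ay":0,"az":0,"x":0,"y":1,"z":0,"hand":1},{"ax":0,"ay":0,"az":0,"x":0,"y":0,"z":0,"hand":1}]'
python3 -m inch '[{"ax":0,"ay":0,"az":0,"x":0,"y":1,"z":0,"hand":1},{"ax":0,"ay":0,"az":0,"x":0,"y":0,"z":0,"hand":1}]'
python3 -m inch '[{"ax":0,"ay":0,"az":0,"x":0,"y":1,"z":0,"hand":1},{"ax":0,"ay":0,"az":0,"x":0,"y":0,"z":0,"hand":1}]'
)|egrep 'eef|force'
```

```text
eef_pos: [0.5894, -0.1646, 0.082]
contact_force: [0.2, 0.1, -0.5]
eef_pos: [0.5885, -0.1598, 0.0749]
contact_force: [0.4, 0.8, -0.7]
eef_pos: [0.5882, -0.1588, 0.0725]
contact_force: [0.4, -0.1, 0.6]
eef_pos: [0.5885, -0.1592, 0.072]
contact_force: [-0.1, 0.4, 0.5]
eef_pos: [0.5887, -0.1597, 0.0712]
contact_force: [0.2, 0.3, -0.3]
eef_pos: [0.5887, -0.16, 0.0702]
contact_force: [0.2, -0.3, -0.0]
```

```bash

(python3 -m inch '[{"ax":0,"ay":0,"az":0,"x":0,"y":1,"z":0,"hand":1},{"ax":0,"ay":0,"az":0,"x":0,"y":0,"z":0,"hand":1}]'
python3 -m inch '[{"ax":0,"ay":0,"az":0,"x":0,"y":1,"z":0,"hand":1},{"ax":0,"ay":0,"az":0,"x":0,"y":0,"z":0,"hand":1}]'
python3 -m inch '[{"ax":0,"ay":0,"az":0,"x":0,"y":1,"z":0,"hand":1},{"ax":0,"ay":0,"az":0,"x":0,"y":0,"z":0,"hand":1}]'
python3 -m inch '[{"ax":0,"ay":0,"az":0,"x":0,"y":1,"z":0,"hand":1},{"ax":0,"ay":0,"az":0,"x":0,"y":0,"z":0,"hand":1}]')|egrep 'time|eef|force'
```

```text
time: 8.1
eef_pos: [0.5886, -0.1601, 0.0692]
contact_force: [-0.3, 0.1, 0.0]
time: 8.27
eef_pos: [0.5886, -0.16, 0.0681]
contact_force: [0.5, -1.0, -0.1]
time: 8.43
eef_pos: [0.5886, -0.16, 0.0671]
contact_force: [-0.4, 0.4, 0.0]
time: 8.6
eef_pos: [0.5886, -0.16, 0.0661]
contact_force: [0.1, 0.3, -0.1]
```

```bash

(python3 -m inch '[{"ax":0,"ay":0,"az":0,"x":0,"y":1,"z":0,"hand":1},{"ax":0,"ay":0,"az":0,"x":0,"y":0,"z":0,"hand":1}]'
python3 -m inch '[{"ax":0,"ay":0,"az":0,"x":0,"y":1,"z":0,"hand":1},{"ax":0,"ay":0,"az":0,"x":0,"y":0,"z":0,"hand":1}]'
python3 -m inch '[{"ax":0,"ay":0,"az":0,"x":0,"y":1,"z":0,"hand":1},{"ax":0,"ay":0,"az":0,"x":0,"y":0,"z":0,"hand":1}]')|egrep 'time|eef|force'
```

```text
time: 8.77
eef_pos: [0.5888, -0.1601, 0.0655]
contact_force: [-0.7, -0.4, 0.2]
time: 8.93
eef_pos: [0.5889, -0.1602, 0.0654]
contact_force: [-2.5, 0.9, 5.4]
time: 9.1
eef_pos: [0.5889, -0.1602, 0.0653]
contact_force: [-4.2, 1.3, 9.3]
```

```bash
python3 - <<'E'
from h import *
i=read_camera("scene")["img"][:,:,::-1]; j=cv2.imread("pics/scene0.png")
f=lambda a:cv2.resize(a[198:250,262:312],None,fx=8,fy=8,interpolation=cv2.INTER_CUBIC)
cv2.imwrite("pics/s5.png",np.hstack([f(j),f(i)]))
E
```

```text
(no output)
```

View pics/s5.png

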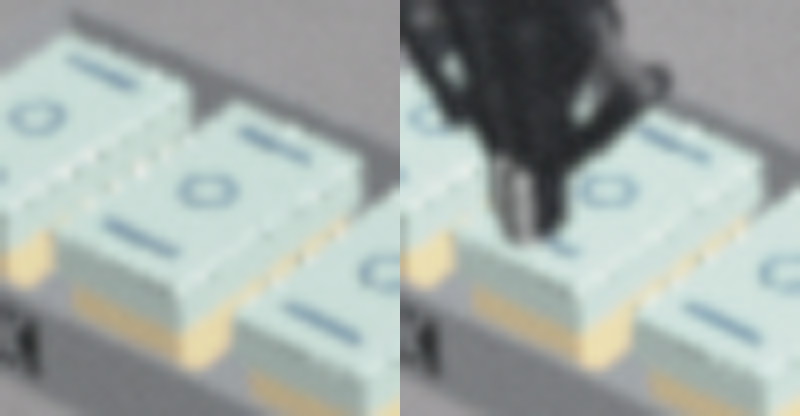

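Cover 2 is also unchanged, so place 1 should be the loose one. Test it.

```bash

(python3 -m inch '[{"ax":0,"ay":0,"az":0,"x":0,"y":-17,"z":0,"hand":1},{"ax":0,"ay":0,"az":0,"x":-30,"y":0,"z":0,"hand":1},{"ax":0,"ay":0,"az":0,"x":-30,"y":0,"z":0,"hand":1},{"ax":0,"ay":0,"az":0,"x":-28,"y":0,"z":0,"hand":1},{"ax":0,"ay":0,"az":0,"x":0,"y":0,"z":0,"hand":1}]'
python3 -m inch '[{"ax":0,"ay":0,"az":0,"x":0,"y":3,"z":0,"hand":1},{"ax":0,"ay":0,"az":0,"x":0,"y":2,"z":0,"hand":1}]'
python3 -m inch '[{"ax":0,"ay":0,"az":0,"x":0,"y":1,"z":0,"hand":1},{"ax":0,"ay":0,"az":0,"x":0,"y":1,"z":0,"hand":1}]'
python3 -m inch '[{"ax":0,"ay":0,"az":0,"x":0,"y":1,"z":0,"hand":1},{"ax":0,"ay":0,"az":0,"x":0,"y":0,"z":0,"hand":1}]'
python3 -m inch '[{"ax":0,"ay":0,"az":0,"x":0,"y":1,"z":0,"hand":1},{"ax":0,"ay":0,"az":0,"x":0,"y":0,"z":0,"hand":1}]'
python3 -m inch '[{"ax":0,"ay":0,"az":0,"x":0,"y":1,"z":0,"hand":1},{"ax":0,"ay":0,"az":0,"x":0,"y":0,"z":0,"hand":1}]'
)|egrep 'eef|force'
```

```text
eef_pos: [0.5939, -0.2528, 0.0811]
contact_force: [-0.0, -0.8, 1.0]
eef_pos: [0.593, -0.2475, 0.0747]
contact_force: [-0.0, -0.8, -0.3]
eef_pos: [0.593, -0.2465, 0.0726]
contact_force: [1.4, 1.0, 0.5]
eef_pos: [0.5933, -0.247, 0.0719]
contact_force: [-0.0, 0.6, 0.8]
eef_pos: [0.5934, -0.2476, 0.0713]
contact_force: [-1.0, 0.0, 1.4]
eef_pos: [0.5933, -0.2479, 0.0702]
contact_force: [-0.4, -0.5, 0.1]
```

```bash

(python3 -m inch '[{"ax":0,"ay":0,"az":0,"x":0,"y":1,"z":0,"hand":1},{"ax":0,"ay":0,"az":0,"x":0,"y":0,"z":0,"hand":1}]'
python3 -m inch '[{"ax":0,"ay":0,"az":0,"x":0,"y":1,"z":0,"hand":1},{"ax":0,"ay":0,"az":0,"x":0,"y":0,"z":0,"hand":1}]'
python3 -m inch '[{"ax":0,"ay":0,"az":0,"x":0,"y":1,"z":0,"hand":1},{"ax":0,"ay":0,"az":0,"x":0,"y":0,"z":0,"hand":1}]'
python3 -m inch '[{"ax":0,"ay":0,"az":0,"x":0,"y":1,"z":0,"hand":1},{"ax":0,"ay":0,"az":0,"x":0,"y":0,"z":0,"hand":1}]')|egrep 'time|eef|force'
python3 - <<'E'
from h import *
i=read_camera("scene")["img"][:,:,::-1]; j=cv2.imread("pics/scene0.png")
f=lambda a:cv2.resize(a[192:242,242:292],None,fx=8,fy=8,interpolation=cv2.INTER_CUBIC)
cv2.imwrite("pics/s6.png",np.hstack([f(j),f(i)]))
E
```

```text
time: 10.57
eef_pos: [0.5933, -0.2479, 0.0692]
contact_force: [-1.1, -0.1, 0.8]
time: 10.73
eef_pos: [0.5933, -0.2479, 0.0681]
contact_force: [-0.6, -0.2, 0.9]
time: 10.9
eef_pos: [0.5933, -0.2479, 0.0671]
contact_force: [-0.3, 0.4, 0.2]
time: 11.07
eef_pos: [0.5933, -0.2479, 0.0661]
contact_force: [-0.2, 0.3, -0.0]
```

View pics/s6.png

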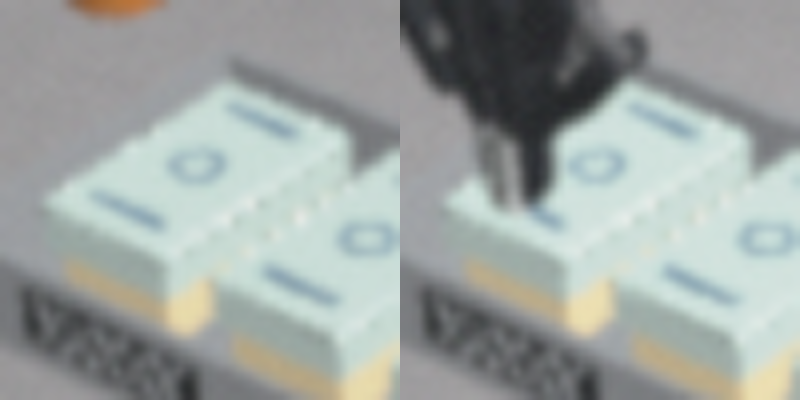

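No tip yet (corner at (165,250) in both). Keep going down.

```bash

(python3 -m inch '[{"ax":0,"ay":0,"az":0,"x":0,"y":1,"z":0,"hand":1},{"ax":0,"ay":0,"az":0,"x":0,"y":0,"z":0,"hand":1}]'
python3 -m inch '[{"ax":0,"ay":0,"az":0,"x":0,"y":1,"z":0,"hand":1},{"ax":0,"ay":0,"az":0,"x":0,"y":0,"z":0,"hand":1}]'
python3 -m inch '[{"ax":0,"ay":0,"az":0,"x":0,"y":1,"z":0,"hand":1},{"ax":0,"ay":0,"az":0,"x":0,"y":0,"z":0,"hand":1}]')|egrep 'time|eef|force'
```

```text
time: 11.28
eef_pos: [0.5933, -0.2479, 0.0652]
contact_force: [0.2, 0.5, -0.4]
time: 11.45
eef_pos: [0.5933, -0.2479, 0.0641]
contact_force: [-0.4, -1.1, -0.6]
time: 11.62
eef_pos: [0.5933, -0.2479, 0.0631]
contact_force: [0.1, 0.2, -1.3]
```

```bash

(python3 -m inch '[{"ax":0,"ay":0,"az":0,"x":0,"y":1,"z":0,"hand":1},{"ax":0,"ay":0,"az":0,"x":0,"y":0,"z":0,"hand":1}]'
python3 -m inch '[{"ax":0,"ay":0,"az":0,"x":0,"y":1,"z":0,"hand":1},{"ax":0,"ay":0,"az":0,"x":0,"y":0,"z":0,"hand":1}]')|egrep 'time|eef|force'
python3 - <<'E'
from h import *
i=read_camera("scene")["img"][:,:,::-1]; j=cv2.imread("pics/scene0.png")
f=lambda a:cv2.resize(a[192:242,242:292],None,fx=8,fy=8,interpolation=cv2.INTER_CUBIC)
cv2.imwrite("pics/s7.png",np.hstack([f(j),f(i)]))
E
```

```text
time: 11.78
eef_pos: [0.5933, -0.2479, 0.0622]
contact_force: [-0.1, 0.8, -0.0]
time: 11.95
eef_pos: [0.5934, -0.2479, 0.0612]
contact_force: [-0.0, -0.2, 0.2]
```

View pics/s7.png

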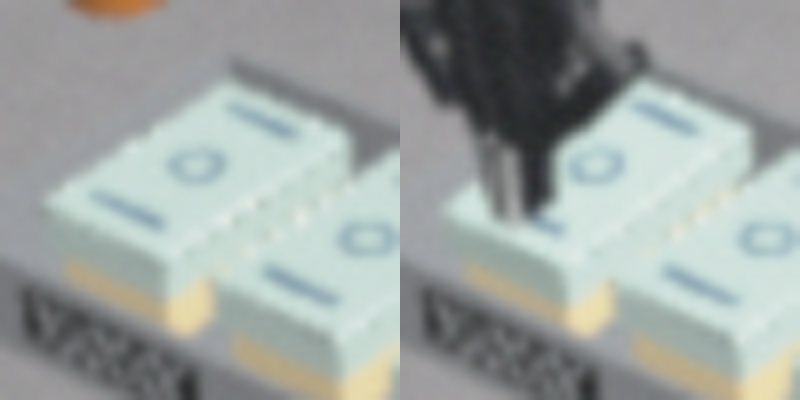

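It tips: the pressed-end corner went from (165,250) to (168,258), and the other end is exposing more mould. Continue to the rim stop.

```bash

(python3 -m inch '[{"ax":0,"ay":0,"az":0,"x":0,"y":1,"z":0,"hand":1},{"ax":0,"ay":0,"az":0,"x":0,"y":0,"z":0,"hand":1}]'
python3 -m inch '[{"ax":0,"ay":0,"az":0,"x":0,"y":1,"z":0,"hand":1},{"ax":0,"ay":0,"az":0,"x":0,"y":0,"z":0,"hand":1}]'
python3 -m inch '[{"ax":0,"ay":0,"az":0,"x":0,"y":1,"z":0,"hand":1},{"ax":0,"ay":0,"az":0,"x":0,"y":0,"z":0,"hand":1}]')|egrep 'time|eef|force'
```

```text
time: 12.17
eef_pos: [0.5934, -0.248, 0.0603]
contact_force: [0.3, -0.5, 0.0]
time: 12.33
eef_pos: [0.5935, -0.2479, 0.0592]
contact_force: [0.2, -0.6, 0.8]
time: 12.5
eef_pos: [0.5934, -0.2479, 0.0582]
contact_force: [0.2, -0.0, 1.6]
```

```bash

(python3 -m inch '[{"ax":0,"ay":0,"az":0,"x":0,"y":1,"z":0,"hand":1},{"ax":0,"ay":0,"az":0,"x":0,"y":0,"z":0,"hand":1}]'
python3 -m inch '[{"ax":0,"ay":0,"az":0,"x":0,"y":0.5,"z":0,"hand":1},{"ax":0,"ay":0,"az":0,"x":0,"y":0,"z":0,"hand":1}]')|egrep 'time|eef|force'
```

```text
time: 12.67
eef_pos: [0.5935, -0.248, 0.0579]
contact_force: [0.0, 1.2, 2.5]
time: 12.83
eef_pos: [0.5935, -0.248, 0.0577]
contact_force: [-1.9, 1.4, 5.8]
```

Rim stop reached at TCP z≈58 mm (5.8 N). Now lift, go to the middle and hover.

```bash

(python3 -m inch '[{"ax":0,"ay":0,"az":0,"x":0,"y":-14,"z":0,"hand":1},{"ax":0,"ay":0,"az":0,"x":1,"y":0,"z":14,"hand":1},{"ax":0,"ay":0,"az":0,"x":0,"y":0,"z":14,"hand":1},{"ax":0,"ay":0,"az":0,"x":0,"y":0,"z":13,"hand":1},{"ax":0,"ay":0,"az":0,"x":0,"y":0,"z":0,"hand":1}]'
python3 -m inch '[{"ax":0,"ay":0,"az":0,"x":0,"y":2,"z":0,"hand":1},{"ax":0,"ay":0,"az":0,"x":0,"y":2,"z":0,"hand":1},{"ax":0,"ay":0,"az":0,"x":0,"y":0,"z":0,"hand":1},{"ax":0,"ay":0,"az":0,"x":0,"y":0,"z":0,"hand":1}]')|egrep 'eef|force'; python3 -c "
from h import *
go([.5522,-.2492,.064]);print(R.from_quat(get_state()['tcp_rot']).as_matrix().round(3))"
```

```text
eef_pos: [0.5505, -0.2488, 0.0707]
contact_force: [-0.1, 0.9, 0.1]
eef_pos: [0.5529, -0.249, 0.0667]
contact_force: [0.1, -0.1, 0.4]
tool mm [-0.1  2.7  0.7]
[[-0.054  0.    -0.999]
 [ 0.999  0.    -0.054]
 [ 0.    -1.    -0.   ]]
```

```bash

(python3 -m inch '[{"ax":0,"ay":0,"az":0,"x":0,"y":1.5,"z":0.5,"hand":1},{"ax":0,"ay":0,"az":0,"x":0,"y":1,"z":0,"hand":1},{"ax":0,"ay":0,"az":0,"x":0,"y":0,"z":0,"hand":1}]'
python3 -m inch '[{"ax":0,"ay":0,"az":0,"x":0,"y":1,"z":0,"hand":1},{"ax":0,"ay":0,"az":0,"x":0,"y":0,"z":0,"hand":1}]'
python3 -m inch '[{"ax":0,"ay":0,"az":0,"x":0,"y":1,"z":0,"hand":1},{"ax":0,"ay":0,"az":0,"x":0,"y":0,"z":0,"hand":1}]'
python3 -m inch '[{"ax":0,"ay":0,"az":0,"x":0,"y":1,"z":0,"hand":1},{"ax":0,"ay":0,"az":0,"x":0,"y":0,"z":0,"hand":1}]'
python3 -m inch '[{"ax":0,"ay":0,"az":0,"x":0,"y":1,"z":0,"hand":1},{"ax":0,"ay":0,"az":0,"x":0,"y":0,"z":0,"hand":1}]'
python3 -m inch '[{"ax":0,"ay":0,"az":0,"x":0,"y":1,"z":0,"hand":1},{"ax":0,"ay":0,"az":0,"x":0,"y":0,"z":0,"hand":1}]')|egrep 'eef|force'
```

```text
eef_pos: [0.5518, -0.249, 0.0639]
contact_force: [-0.3, 0.9, -0.5]
eef_pos: [0.5521, -0.2492, 0.0635]
contact_force: [0.4, 0.2, 0.1]
eef_pos: [0.5521, -0.2492, 0.0634]
contact_force: [-2.3, 1.4, 4.9]
eef_pos: [0.5521, -0.2492, 0.0629]
contact_force: [-2.5, 2.0, 7.2]
eef_pos: [0.5521, -0.2493, 0.0621]
contact_force: [-3.5, 1.6, 8.3]
eef_pos: [0.5522, -0.2493, 0.0612]
contact_force: [-4.3, 2.6, 8.3]
```

The cover is sliding down at about 8 N. Continue to the stop.

```bash

(python3 -m inch '[{"ax":0,"ay":0,"az":0,"x":0,"y":1,"z":0,"hand":1},{"ax":0,"ay":0,"az":0,"x":0,"y":1,"z":0,"hand":1},{"ax":0,"ay":0,"az":0,"x":0,"y":1,"z":0,"hand":1},{"ax":0,"ay":0,"az":0,"x":0,"y":0,"z":0,"hand":1}]'
python3 -m inch '[{"ax":0,"ay":0,"az":0,"x":0,"y":1,"z":0,"hand":1},{"ax":0,"ay":0,"az":0,"x":0,"y":1,"z":0,"hand":1},{"ax":0,"ay":0,"az":0,"x":0,"y":0,"z":0,"hand":1}]'
python3 -m inch '[{"ax":0,"ay":0,"az":0,"x":0,"y":1,"z":0,"hand":1},{"ax":0,"ay":0,"az":0,"x":0,"y":0,"z":0,"hand":1}]'
python3 -m inch '[{"ax":0,"ay":0,"az":0,"x":0,"y":1,"z":0,"hand":1},{"ax":0,"ay":0,"az":0,"x":0,"y":0,"z":0,"hand":1},{"ax":0,"ay":0,"az":0,"x":0,"y":0,"z":0,"hand":1}]')|egrep 'time|eef|force'
```

```text
time: 15.0
eef_pos: [0.5521, -0.2493, 0.0582]
contact_force: [-2.9, 1.4, 8.4]
time: 15.25
eef_pos: [0.5521, -0.2493, 0.0562]
contact_force: [-3.6, 2.1, 8.3]
time: 15.42
eef_pos: [0.5522, -0.2493, 0.0559]
contact_force: [-5.3, 2.8, 11.8]
time: 15.67
eef_pos: [0.5522, -0.2493, 0.0558]
contact_force: [-6.8, 4.0, 15.8]
```

Hard stop reached. One more push, hold, then re-test the far end.

```bash

(python3 -m inch '[{"ax":0,"ay":0,"az":0,"x":0,"y":0.8,"z":0,"hand":1},{"ax":0,"ay":0,"az":0,"x":0,"y":0,"z":0,"hand":1},{"ax":0,"ay":0,"az":0,"x":0,"y":0,"z":0,"hand":1},{"ax":0,"ay":0,"az":0,"x":0,"y":0,"z":0,"hand":1}]'
python3 -m inch '[{"ax":0,"ay":0,"az":0,"x":0,"y":-7,"z":0,"hand":1},{"ax":0,"ay":0,"az":0,"x":0,"y":-7,"z":0,"hand":1},{"ax":0,"ay":0,"az":0,"x":0,"y":0,"z":-20,"hand":1},{"ax":0,"ay":0,"az":0,"x":0,"y":0,"z":-20,"hand":1},{"ax":0,"ay":0,"az":0,"x":0,"y":0,"z":0,"hand":1}]'
python3 -m inch '[{"ax":0,"ay":0,"az":0,"x":0,"y":2,"z":0,"hand":1},{"ax":0,"ay":0,"az":0,"x":0,"y":2,"z":0,"hand":1},{"ax":0,"ay":0,"az":0,"x":0,"y":2,"z":0,"hand":1},{"ax":0,"ay":0,"az":0,"x":0,"y":1.5,"z":0,"hand":1},{"ax":0,"ay":0,"az":0,"x":0,"y":0,"z":0,"hand":1}]'
python3 -m inch '[{"ax":0,"ay":0,"az":0,"x":0,"y":1,"z":0,"hand":1},{"ax":0,"ay":0,"az":0,"x":0,"y":0,"z":0,"hand":1}]'
python3 -m inch '[{"ax":0,"ay":0,"az":0,"x":0,"y":1,"z":0,"hand":1},{"ax":0,"ay":0,"az":0,"x":0,"y":0,"z":0,"hand":1}]'
python3 -m inch '[{"ax":0,"ay":0,"az":0,"x":0,"y":1,"z":0,"hand":1},{"ax":0,"ay":0,"az":0,"x":0,"y":0,"z":0,"hand":1}]'
)|egrep 'time|eef|force'
```

```text
time: 16.0
eef_pos: [0.5523, -0.2493, 0.0557]
contact_force: [-7.8, 5.0, 19.4]
time: 16.42
eef_pos: [0.5946, -0.2474, 0.0665]
contact_force: [-1.0, 0.1, 1.4]
time: 16.83
eef_pos: [0.5908, -0.2468, 0.0571]
contact_force: [-0.5, 0.7, 0.5]
time: 17.0
eef_pos: [0.5915, -0.247, 0.0569]
contact_force: [0.1, -0.6, -0.1]
time: 17.17
eef_pos: [0.5918, -0.247, 0.056]
contact_force: [-0.2, 0.1, -0.1]
time: 17.33
eef_pos: [0.5919, -0.2471, 0.0557]
contact_force: [-1.2, -0.2, 4.4]
```

The end is now rigid at 55.7 mm, the same height as the middle, so it no longer rocks. Retreat and take a last look.

```bash

python3 -m inch '[{"ax":0,"ay":0,"az":0,"x":0,"y":-10,"z":0,"hand":1},{"ax":0,"ay":0,"az":0,"x":0,"y":-30,"z":0,"hand":1},{"ax":0,"ay":0,"az":0,"x":0,"y":-35,"z":0,"hand":1},{"ax":0,"ay":0,"az":0,"x":0,"y":-35,"z":0,"hand":1},{"ax":0,"ay":0,"az":0,"x":0,"y":0,"z":0,"hand":1}]' 
python3 -m inch '[{"ax":0,"ay":0,"az":0,"x":0,"y":0,"z":0,"hand":1},{"ax":0,"ay":0,"az":0,"x":0,"y":0,"z":0,"hand":1},{"ax":0,"ay":0,"az":0,"x":0,"y":0,"z":0,"hand":1}]' 
python3 -c "
from h import *
cv2.imwrite('pics/end.png',read_camera('scene')['img'][120:360,100:420,::-1].repeat(2,0).repeat(2,1))"
```

```text
time: 17.75
eef_pos: [0.5961, -0.2494, 0.1751]
tcp_rot: [0.492, 0.514, -0.512, -0.481]
contact_force: [1.3, -1.1, 1.5]
opening: 0.001
time: 18.0
eef_pos: [0.5908, -0.2464, 0.1632]
tcp_rot: [-0.485, -0.513, 0.513, 0.488]
contact_force: [0.3, 0.3, 0.3]
opening: 0.002
```

View pics/end.png

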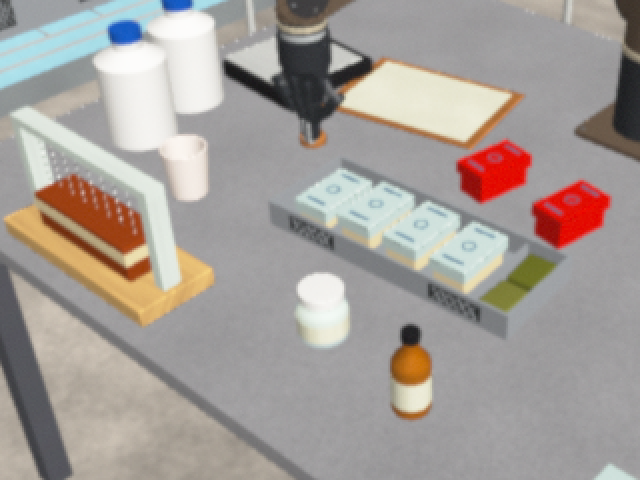

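Place 1's cover, at (333,193), is level and lower than before. Everything else is in place and the gripper is clear.

```bash
python3 -c "
from plant import *
print(sign_off())"
```

```text
the job is handed in; nothing more can be done
None
```

The loose cover was at place 1. I pressed it home and handed the job in at about 18 s on the robot clock; no verdict is reported.

- **Finding it:** I pressed the far end of each cover. Places 4, 3 and 2 were rigid at about 65 mm TCP height, and in the pictures those covers did not move. Place 1 tipped about 6 mm onto the rim under about 1–2 N, and the pictures showed it tipping.
- **Seating it:** I pressed place 1 at its middle. It slid at about 8 N, going down about 7.6 mm by the TCP reading (7 mm nominal). I held it on the hard stop at 19.4 N.
- **Last checks:** The far end of place 1 was then rigid at 4.4 N, at the same height as the middle. I did not re-test the near end. The last picture shows the covers level and every bystander in view where it stood, with the gripper clear. The spatula was outside that crop, and the arm never went near it.
- **Did not agree or go through:** One image-matching check on cover 3 gave no usable result because the gripper was in the way; a side-by-side picture settled it. The first move command was refused for missing fields and nothing moved.

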